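# Set the bleed lever and draw the filter cassette by its catches

## Task

Take the filter cassette out of the leak-test rig on the raised plate: first turn the bleed lever (red knob) on its dial until it points the same way as the yellow set pointer, and let go of it there. Then pinch the two orange side catches of the cassette together, lift the cassette up out of its blue dock and finish holding it still in the air, upright, by the pinched catches, with its underside at least 5 cm above the dock's rim and nothing else touching it. Leave the yellow pointer and the other things on the plate where they are.

Things in the scene. Friction and masses are not known exactly. Their poses are not given: they have to be found in the camera images.
- plate: fixed raised grey service plate, 460 x 880 mm, on slim legs 122 mm above the worktop among the valve bodies that stand there; everything of the job stands on its top. Origin under its centre, at worktop height
- bleed_valve: aluminium valve block, 76 x 76 x 34 mm, fixed on the plate (place and yaw vary; it may stand left or right of the dock), with a white dial of 88 mm diameter on top. Origin at the centre of its underside, z up; the vertical axis of the lever and of the pointer passes through it
- lever_axis (a point): point on the lever's vertical axis, 85 mm above the plate, level with the middle of the knob; axes as those of the valve block
- lever_knob (a point): centre of the upright round red knob at the end of the steel lever: 22 mm diameter, 33 mm high (70 to 103 mm above the plate), 75 mm from the lever's axis. Own x axis points outward along the lever, z up
- lever (a joint): angle of the lever, 0 to 1.6 rad, growing counter-clockwise seen from above. At value q the lever points along the direction pi - 0.8 + q in the valve block's own frame (q = 0.8 is the block's -x). Stiff: about 0.15 N m (2 N at the knob), stays where it is left; no spring
- pointer_tip (a point): outer end of the yellow set pointer on the dial, 56 mm from the lever's axis, 50 mm above the plate, under the sweep of the lever. Own x axis points outward along the pointer
- set_pointer (a joint): angle of the yellow pointer about the same axis, with the same zero and sense as the lever: lever and pointer agree when both values are equal
- dock: blue upright dock with a dark base plate 90 x 96 x 8 mm, fixed on the plate (place and yaw vary); walls 71 x 72 mm outside. Origin at the centre of its underside
- dock_rim (a point): centre of the dock's mouth at rim height, 48 mm above the plate; axes as the dock's
- cassette: loose grey filter cassette, about 56 x 40 x 95 mm, 0.2 kg, standing in the dock (1.5 mm play) with its upper half above the rim. Origin at the centre of its underside, 40 mm below the dock's rim when seated; z up
- cassette_grip (a point): centre of the cassette midway between the two orange catch pads, 75 mm above the cassette's underside (35 mm above the dock's rim when seated). The catches lie on its +y and -y sides: pinch along its own y axis
- catch_left (a joint): how far the orange sprung catch on the cassette's +y side is pressed in, m: 0 free, clear of the dock's lip, under which its nose hooks, from 0.0045, stop at 0.006. Spring: 1.5 N free, 4.5 N at the stop; grip with 15 N or more. Finger pads 24 mm wide, 32 mm high, centred on the height of cassette_grip, their outer faces 56 mm apart when free, 44 mm fully pinched; 19 mm free below them above the rim
- catch_right (a joint): the same orange catch on the cassette's -y side
- shaker_jar: bystander, leave alone: milky white mixing jar with a red screw lid, 98 mm wide, 161 mm high. Origin at the centre of its underside
- spare_ring_1: bystander, leave alone: flat orange spare ring, 70 mm wide, 12 mm high, at the back of the plate. Origin at the centre of its underside
- oil_bottle: bystander, leave alone: white oil dropper bottle with a red spout, 38 mm wide, 126 mm high. Origin at the centre of its underside
- grease_tub: bystander, leave alone: grey tub with a yellow screw lid, 66 mm wide, 42 mm high. Origin at the centre of its underside
- pin_case: bystander, leave alone: blue steel case, 52 x 79 x 25 mm. Origin at the centre of its underside
- nut_dish: bystander, leave alone: small steel dish of nuts, 69 mm wide, 20 mm high. Origin at the centre of its underside
- screwdriver: bystander, leave alone: screwdriver with red grip lying flat, 190 mm long. Origin at the centre of its underside
- spare_ring_2: bystander, leave alone: flat orange spare ring, 70 mm wide, 12 mm high, at the right front corner of the plate. Origin at the centre of its underside

How it is judged:
On the way, in this order (a step that is already met when the one before it is completed fails the run):
1. the lever points the same way as the yellow pointer and has been let go, the cassette still seated (angle between the x axis of lever_knob and the x axis of pointer_tip, either way round below 0.1 rad and contact force between lever and the fingers below 0.1 N and z of cassette_grip in the frame of dock_rim below 0.045 m), for 0.2 s.
2. the cassette is lifted clear of the dock, held by its pinched catches (z of cassette_grip in the frame of dock_rim above 0.123 m and angle between cassette_grip's own z axis and vertical below 0.26 rad and value of joint each of catch_left, catch_right above 0.004 m and contact force between each of catch_left, catch_right and the fingers above 0.5 N and contact force between cassette and dock below 0.1 N and contact force between cassette and plate below 0.1 N and contact force between cassette and bleed_valve below 0.1 N), for 0.2 s.
At the end, for the whole second after the job is handed in: Lever within 0.1 rad of the pointer; cassette held still (under 3 cm/s), within 15 degrees of upright, by fingers on both catches, each pressed in over 4 mm; its underside 5 cm (48 mm passes) or more above the dock rim, touching neither dock, plate nor valve (all of step 2 and angle between the x axis of lever_knob and the x axis of pointer_tip, either way round below 0.1 rad and linear speed of cassette below 0.03 m/s); the arm keeps its last pose, push and grip.
It fails at once if the yellow set pointer is shifted by more than 5 mm (distance of pointer_tip from where it was at the start of the episode above 0.005 m).
It fails at once if a bystander on the plate is shifted by more than 3 cm (distance of any of shaker_jar, spare_ring_1, oil_bottle, grease_tub, pin_case, nut_dish, screwdriver, spare_ring_2 from where it was at the start of the episode above 0.03 m).
It also fails if it takes over 51 s, if anything falls off the work surface, if the arm or the gripper's body presses on something with over 40 N, if the wrist force passes 120 N, or if a joint passes its speed limit or range.

## Robot

A 6-joint arm with a two-finger parallel gripper is mounted at the origin on a cart in front of the work surface, level with it; the furniture and walls round the work are solid. World frame = base frame: x ahead of the robot, y to its left, z up, the work surface at z = 0. Lengths are in m, angles in rad, forces in N, time in s.
With the tool pointing down it reaches from about 0.25 to 0.775 m from the base axis. Payload 8.9 kg.
Tool frame: the origin (TCP) lies at the very end of the fingers, on their centre line; the grasp point (between the pads) lies 19 mm behind it; z points along the fingers, y is the line along which they close (so a half turn about z gives the same grasp; the last joint's range is limited). The gripper opens to 85 mm and grips with 20 to 120 N. Pads are 22 mm wide; open, the fingers measure 114 mm over their backs; the gripper's body (76 mm by 85 mm) begins 54 mm behind the grasp point. The pads swing forward as they close: fully open they stand 13 mm farther back than shut.
Start: joints at [1.152, 0.291, -0.153, 1.127, 0, 1.431], TCP at [0.145, 0.505, 0.231] pointing down, gripper open.
Joint ranges: [-2.52, 2.52], [-0.91, 1.74], [-1.3, 1.37], [-1.96, 2.02], [-1.52, 1.47], [-3.14, 3.14]. Speed limits (rad/s): [2.22, 2.22, 2.79, 3.14, 3.14, 3.14].

## Interface

Orientations are given as a unit quaternion [w, x, y, z].
In Python, from rig import readout, eyes, ticket, nets gives the robot as it stands.
- The arm moves only by the tool move_arm, never from a script. Its arguments are lists of equal length, an entry for each row: "claw": the opening in per cent of the stroke, from 0 (shut) to 100 (fully open); "travel": the shift along the tool's x, y, z in cm, a list of three; "twist": the turn, a rotation vector about the tool's x, y, z in degrees, a list of three. A call has 1 to 20 rows; each row shifts and turns the commanded pose from where the row before left it, along the tool's axes as they then stand; what a row does not reach is not made up. A row lasts 1/10 s, in which the tool goes at most 50 mm and 8.59 degrees, less where a joint would pass 70% of its speed; a pose out of reach is approached as far as the arm can. A call with a gripper value outside its range is refused whole. The fingers move at their own pace and stop on an object; the grip force is fixed at half the most. Time passes only in rows, so rows that do not move let the fingers close. It gives the time, the measured TCP pose, the force, the opening and the grip force at its end, in the units of the state.
- readout.sense(): the state, without advancing time (a new reading comes with each control period).
- eyes.get_image(name): name is "side" or "top"; returns the picture (400x640x3 uint8, red, green, blue); there is no depth.
- eyes.camera_params(name): a dict with "fx", "fy", "cx", "cy" (pixels), "position" and "orientation" of the camera in the world. Camera axes: x right, y down, z forward; pixel columns grow to the right and rows downward; lengths in m; the calibration is good to about 2 mm. A picture is of the moment at which its call begins. camera_params takes no time and is no camera call.
- ticket.finish_job(): hands the job in; it is judged then, once.
Trained networks look in the newest picture that a camera, given by its name, has taken for a name from the list of things; names that differ only in an ending like _2 or _b are one class to them, and where a whole thing is asked for, a point or a joint stands for the part that bears it (a point fixed in the world has none). Each returns a list of dicts, best first, with "score" (0 to 1); they miss things now and then, are a little off and sometimes report something else, mostly with a low value. They report only what shows in the picture. A call takes as long as a camera call.
- nets.recognise(label, camera): "position" ([row, column] in pixels, amid what is visible of it).
- nets.masks_of(label, camera): "region" (400x640 bool, what is visible of it) and "position" ([row, column] in pixels, amid what is visible of it).
The state is a dict: "clock": time; "joint_positions": joint angles; "joint_velocities": joint speeds; "tau": joint torques, N m; "eef_pos": TCP position; "tcp_rot": TCP orientation; "ft_force": force on the tool from outside, world axes, zero at the start; "torque": the same for the moment, N m; "gripper_width": opening from 0.0 (shut) to 1.0 (fully open); "grip_force": force on a finger pad.
Only numpy, scipy, OpenCV 4.12 (cv2) and the standard library are available. Lean on these libraries where they do the work, as an engineer would, in place of code of your own. Each camera call takes 0.05 s, during which the arm holds its last target. There are 200 camera calls.

## Working session

There is one attempt and no reset: what is moved stays moved. The work goes in short steps, Python scripts to look and compute and a tool call to move; the robot and the scene stay as the last step left them, time stands still between calls to the robot, and variables do not carry over. Pictures are saved under pics/ and viewed, at most 10 in all, crops included, and the job is handed in when it is done.

Besides the shell and the picture viewer there is one more tool, called after ">>>" as name(argument=value, ...) on one line, values as JSON. move_arm: Moves the arm, as the interface text tells. Its arguments: {"type":"object","properties":{"claw":{"type":"array","items":{"type":"number"}},"travel":{"type":"array","items":{"type":"array","items":{"type":"number"}}},"twist":{"type":"array","items":{"type":"array","items":{"type":"number"}}}},"required":["claw","travel","twist"]}

```bash
mkdir -p pics; cat > h.py <<'E'
import numpy as np,cv2
from scipy.spatial.transform import Rotation as R
from rig import readout,eyes,ticket,nets
def cam(n):
    p=eyes.camera_params(n);q=p['orientation']
    return p,R.from_quat([q[1],q[2],q[3],q[0]]).as_matrix(),np.array(p['position'])
def ray(n,rc):
    p,M,o=cam(n);d=M@np.array([(rc[1]-p['cx'])/p['fx'],(rc[0]-p['cy'])/p['fy'],1]);return o,d
def at_z(n,rc,z):
    o,d=ray(n,rc);return o+d*(z-o[2])/d[2]
def proj(n,P):
    p,M,o=cam(n);c=(np.atleast_2d(P)-o)@M;return np.c_[c[:,1]/c[:,2]*p['fy']+p['cy'],c[:,0]/c[:,2]*p['fx']+p['cx']]
def save(n,f,box=None,s=1):
    im=eyes.get_image(n)[:,:,::-1]
    if box: im=im[box[0]:box[1],box[2]:box[3]]
    cv2.imwrite('pics/'+f,cv2.resize(im,None,fx=s,fy=s,interpolation=cv2.INTER_CUBIC))
E
python3 - <<'E'
from h import *
for n in('top','side'):
    save(n,n+'0.png');p=eyes.camera_params(n);print(p)
    for l in('bleed_valve','lever_knob','pointer_tip','dock','cassette','catch_left','catch_right'):
        print(n,l,[(np.round(d['position']),round(d['score'],2)) for d in nets.recognise(l,n)[:3]])
print(readout.sense())
E
```

```text
{'fx': 402.57364611164655, 'fy': 402.57364611164655, 'cx': 316.2712006968851, 'cy': 204.27158933083993, 'position': array([ 0.46222455, -0.0044979 ,  1.1935394 ]), 'orientation': array([ 0.02972915, -0.69792558,  0.71481233, -0.03254834])}
top bleed_valve [(array([183., 387.]), 0.64)]
top lever_knob [(array([185., 382.]), 0.6), (array([197., 473.]), 0.39)]
top pointer_tip [(array([195., 399.]), 0.49)]
top dock [(array([192., 273.]), 0.79)]
top cassette [(array([184., 262.]), 0.76), (array([188., 384.]), 0.16)]
top catch_left [(array([266., 464.]), 0.7), (array([183., 250.]), 0.57)]
top catch_right []
{'fx': 403.03729114844066, 'fy': 403.03729114844066, 'cx': 317.1305943083128, 'cy': 194.41964145728747, 'position': array([ 0.25797893, -0.8710021 ,  0.97186203]), 'orientation': array([-0.39364618,  0.90183528, -0.16425797,  0.06895748])}
side bleed_valve [(array([226., 349.]), 0.71), (array([132., 244.]), 0.48)]
side lever_knob [(array([213., 339.]), 0.77)]
side pointer_tip []
side dock []
side cassette [(array([149., 311.]), 0.94)]
side catch_left []
side catch_right [(array([156., 316.]), 0.51), (array([211., 388.]), 0.5)]
{'clock': 0.8, 'joint_positions': array([ 1.15167687e+00,  2.90694423e-01, -1.53410770e-01,  1.12665418e+00,
        2.67653012e-05,  1.43143930e+00]), 'joint_velocities': array([-0.00066719,  0.0010502 , -0.00101973, -0.00024653, -0.00060588,
       -0.00149311]), 'tau': array([ 1.35651062e-03, -5.36978281e+01,  3.31631720e+01,  1.60968917e-03,
       -1.96852338e-04,  2.70676580e-06]), 'eef_pos': array([0.14498951, 0.50459718, 0.23130398]), 'tcp_rot': array([-7.77218869e-06,  1.39425493e-01,  9.90232564e-01,  2.14477824e-05]), 'ft_force': array([ 0.36494342, -0.11725525, -0.46522156]), 'torque': array([-0.00627751,  0.03518518,  0.00453532]), 'grip_force': 0.0, 'gripper_width': 1.0000546321757577}
```

View pics/top0.png

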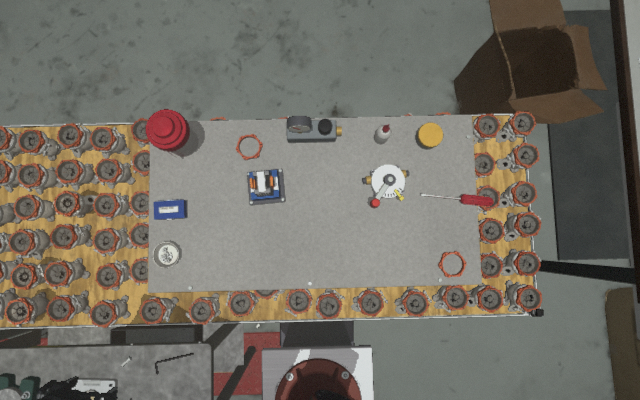

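View pics/side0.png

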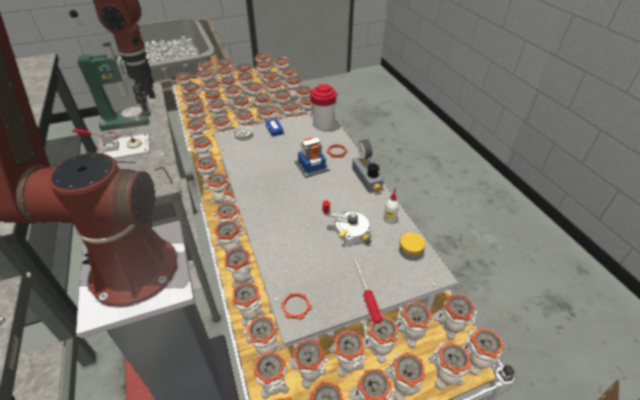

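The top view shows the dock and cassette near (184,264), the dial at (181,388), the red knob at (203,375) and the yellow pointer at about (195,399). I'll zoom in on these and measure by colour.

```bash
python3 - <<'E'
from h import *
a=eyes.get_image('top')
cv2.imwrite('pics/top1.png',cv2.resize(np.hstack([a[150:225,230:305],a[150:225,350:425]])[:,:,::-1],None,fx=5,fy=5,interpolation=cv2.INTER_CUBIC))
b=eyes.get_image('side')
cv2.imwrite('pics/side1.png',cv2.resize(np.hstack([b[125:195,280:350],b[185:255,310:380]])[:,:,::-1],None,fx=5,fy=5,interpolation=cv2.INTER_CUBIC))
def comps(im,lo,hi,box,mn=4):
    h=cv2.cvtColor(im,cv2.COLOR_RGB2HSV);m=cv2.inRange(h,lo,hi);k=np.zeros_like(m);k[box[0]:box[1],box[2]:box[3]]=1;m*=k
    n,_,s,c=cv2.connectedComponentsWithStats(m)
    return [(np.round(c[i][::-1],1),s[i][:5]) for i in range(1,n) if s[i][4]>=mn]
PL=.122
tb=(150,225,350,425);db=(150,225,230,305)
for nm,lo,hi,bx,z in(('knob',(0,150,80),(6,255,255),tb,PL+.103),('ptr',(20,110,90),(35,255,255),tb,PL+.05),('dial',(0,0,200),(180,40,255),tb,PL+.04),('orange',(3,120,100),(18,255,255),db,PL+.09),('blue',(100,100,40),(125,255,255),db,PL+.048)):
    for c,s in comps(a,lo,hi,bx): print('top',nm,c,s,np.round(at_z('top',c,z),4))
for nm,lo,hi,bx,z in(('knob',(0,150,60),(6,255,255),(185,255,310,380),PL+.0865),('ptr',(20,110,90),(35,255,255),(185,255,310,380),PL+.05),('dial',(0,0,200),(180,40,255),(185,255,310,380),PL+.04),('orange',(3,120,80),(18,255,255),(125,195,280,350),PL+.083)):
    for c,s in comps(b,lo,hi,bx): print('side',nm,c,s,np.round(at_z('side',c,z),4))
E
```

```text
top knob [202.2 375.1] [372 199   7   8  43] [ 0.5494 -0.1517  0.225 ]
top ptr [172.6 404.2] [403 170   3   7  13] [ 0.6286 -0.2373  0.172 ]
top ptr [179.  368.2] [366 176   5   7  25] [ 0.6142 -0.1443  0.172 ]
top ptr [195.1 399.1] [395 190   9  10  33] [ 0.5709 -0.2217  0.172 ]
top dial [179.1 387.8] [372 165  33  33 596] [ 0.6143 -0.1963  0.162 ]
top dial [194.9 379.2] [378 193   4   5  10] [ 0.5737 -0.1725  0.162 ]
top dial [194.5 423. ] [422 194   3   2   6] [ 0.572  -0.2856  0.162 ]
top orange [154.9 249.6] [237 150  23   9  47] [0.6753 0.1524 0.212 ]
top orange [180.7 271. ] [270 176   3  10  29] [0.6097 0.1005 0.212 ]
top orange [183.3 252.2] [250 178   6  10  45] [0.6043 0.1467 0.212 ]
top blue [172.7 273.7] [270 170   8   7  37] [0.6366 0.0977 0.17  ]
top blue [174.8 251. ] [249 172   5   7  17] [0.6325 0.1561 0.17  ]
top blue [195.5 264.7] [251 190  28  10 107] [0.5782 0.1216 0.17  ]
side knob [206.2 325.8] [323 201   6  12  57] [ 0.548  -0.1521  0.2085]
side ptr [187.6 376.4] [373 185   7   7  40] [ 0.7309 -0.0979  0.172 ]
side ptr [233.4 342.1] [339 230   8   7  27] [ 0.5647 -0.2282  0.172 ]
side ptr [236.9 364.4] [362 234   7   7  29] [ 0.6145 -0.2601  0.172 ]
side dial [224.3 353.7] [333 211  37  28 473] [ 0.6112 -0.201   0.162 ]
side orange [138.3 307.2] [306 138   4   2   6] [0.6084 0.1691 0.205 ]
side orange [151.1 314.1] [311 145   8  14  92] [0.6054 0.0954 0.205 ]
side orange [151.3 336.4] [327 145  20  12  72] [0.6709 0.0693 0.205 ]
```

View pics/top1.png

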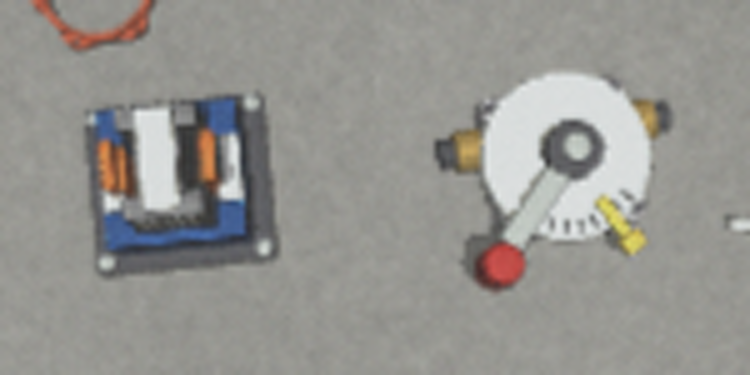

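View pics/side1.png

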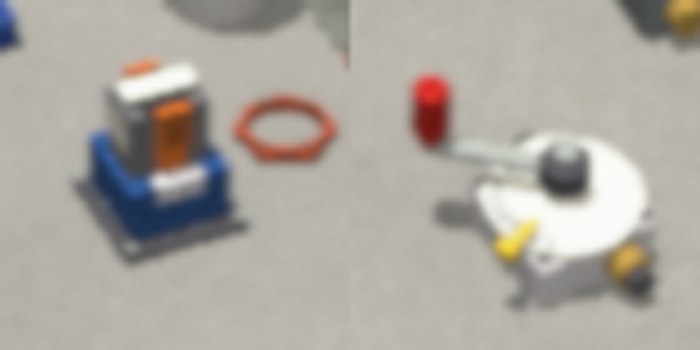

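```bash
python3 - <<'E'
from h import *
from scipy.optimize import least_squares
a=eyes.get_image('top');b=eyes.get_image('side');PL=.122
def hull(im,box):
    h=cv2.cvtColor(im,cv2.COLOR_RGB2HSV);m=cv2.inRange(h,(0,0,195),(180,45,255));k=np.zeros_like(m);k[box[0]:box[1],box[2]:box[3]]=1
    n,l,s,c=cv2.connectedComponentsWithStats(m*k);i=1+np.argmax(s[1:,4])
    cs,_=cv2.findContours((l==i).astype(np.uint8),cv2.RETR_EXTERNAL,2);return cv2.convexHull(max(cs,key=len))[:,0,:].astype(float)
H={'top':hull(a,(150,225,360,415)),'side':hull(b,(205,255,325,380))}
for z in(PL+.036,PL+.040,PL+.044):
  for n in H:
    P=np.array([at_z(n,(v,u),z)[:2] for u,v in H[n]])
    r=least_squares(lambda p:np.hypot(*(P-p[:2]).T)-p[2],[.61,-.197,.044],loss='soft_l1',f_scale=.001);print(n,round(z,3),np.round(r.x,4))
c2p=lambda u,v:(150+(v-2)/5,230+(u-2)/5)
S=[at_z('top',c2p(*q),PL+.008)[:2] for q in((90,120),(252,103),(264,247),(107,263))]
print(np.round(S,4),np.mean(S,0))
for i,j in((1,0),(2,3)):print('y dir',np.degrees(np.arctan2(*(S[i]-S[j])[::1]))) 
for i,j in((0,3),(1,2)):d=S[i]-S[j];print('x dir',np.degrees(np.arctan2(d[1],d[0])))
for z in(PL+.099,PL+.09):print('pads',at_z('top',(180.7,271),z),at_z('top',(183.3,252.2),z))
E
```

```text
top 0.158 [ 0.6108 -0.1971  0.0427]
side 0.158 [ 0.6117 -0.1907  0.0469]
top 0.162 [ 0.6102 -0.1963  0.0426]
side 0.162 [ 0.61   -0.1941  0.0467]
top 0.166 [ 0.6097 -0.1956  0.0424]
side 0.166 [ 0.6082 -0.1974  0.0464]
[[0.6426 0.1714]
 [0.6498 0.0848]
 [0.5723 0.0797]
 [0.5657 0.1631]] [0.60760362 0.12472487]
y dir 175.28272970686464
y dir 175.50615675133676
x dir 6.175184208126103
x dir 3.7827787486481603
pads [0.6083525  0.09949767 0.221     ] [0.60304345 0.1453439  0.221     ]
pads [0.60970479 0.10046005 0.212     ] [0.60434661 0.14673056 0.212     ]
```

The measurements agree: the knob is 75.6 mm from the lever axis (0.610, -0.1965). The lever points at about 144° and the pointer at about 213–215°. Next I move above the knob with the fingers straddling it along the tangent.

>>> move_arm(claw=[45,45,45,45,45,45,45,45,45,45,45,45,45,45,45,45,45,45,45,45], travel=[[0,0,-1.5],[0,0,-1.5],[0,0,-1.5],[0,0,-1.5],[-4.46,-1.82,0],[-4.46,-1.82,0],[-4.46,-1.82,0],[-4.46,-1.82,0],[-4.46,-1.82,0],[-4.46,-1.82,0],[-4.46,-1.82,0],[-4.46,-1.82,0],[-4.46,-1.82,0],[-4.46,-1.82,0],[-4.46,-1.82,0],[-4.46,-1.82,0],[-4.46,-1.82,0],[-4.46,-1.82,0],[-4.46,-1.82,0],[-4.46,-1.82,0]], twist=[[0,0,5.05],[0,0,5.05],[0,0,5.05],[0,0,5.05],[0,0,0],[0,0,0],[0,0,0],[0,0,0],[0,0,0],[0,0,0],[0,0,0],[0,0,0],[0,0,0],[0,0,0],[0,0,0],[0,0,0],[0,0,0],[0,0,0],[0,0,0],[0,0,0]])

```text
clock: 3.0
eef_pos: [0.5492, -0.1541, 0.2913]
tcp_rot: [0.0, 0.311, 0.95, 0.0]
ft_force: [0.7, 0.5, 0.2]
gripper_width: 0.445
grip_force: 0.0
```

>>> move_arm(claw=[45,45,45,45,45,45,45], travel=[[0,0,0],[0,0,0.5],[0,0,1.5],[0,0,1.5],[0,0,1],[0,0,0.5],[0,0,0]], twist=[[0,0,0],[0,0,0],[0,0,0],[0,0,0],[0,0,0],[0,0,0],[0,0,0]])

```text
clock: 3.7
eef_pos: [0.548, -0.1514, 0.241]
tcp_rot: [-0.0, 0.311, 0.951, 0.0]
ft_force: [0.3, -0.4, -0.1]
gripper_width: 0.447
grip_force: 0.0
```

```bash
python3 - <<'E'
from h import *
b=eyes.get_image('side');a=eyes.get_image('top')
cv2.imwrite('pics/s2.png',cv2.resize(np.hstack([b[165:265,290:390],a[145:245,340:440]])[:,:,::-1],None,fx=4,fy=4,interpolation=cv2.INTER_CUBIC))
print(readout.sense()['eef_pos'],proj('side',readout.sense()['eef_pos']))
E
```

```text
[ 0.54865742 -0.15187914  0.24192234] [[197.07287202 326.11734577]]
```

View pics/s2.png

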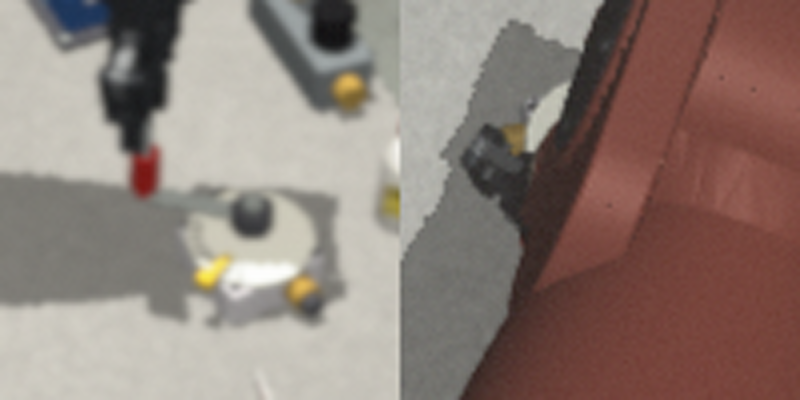

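The left half is the side view, with the finger right over the red knob (crop (145,150)). In the right half, the arm hides the top view. Next I descend and close to a loose cage around the knob.

>>> move_arm(claw=[45,45,45,45,45,45,35,30,28,28,28], travel=[[0,0,0.5],[0,0,1],[0,0,1],[0,0,1],[0,0,0.7],[0,0,0.4],[0,0,0],[0,0,0],[0,0,0],[0,0,0],[0,0,0]], twist=[[0,0,0],[0,0,0],[0,0,0],[0,0,0],[0,0,0],[0,0,0],[0,0,0],[0,0,0],[0,0,0],[0,0,0],[0,0,0]])

```text
clock: 4.9
eef_pos: [0.5486, -0.1521, 0.1955]
tcp_rot: [0.0, 0.311, 0.95, -0.0]
ft_force: [0.4, 0.7, -0.4]
gripper_width: 0.28
grip_force: 0.0
```

>>> move_arm(claw=[28,28,28,28,28,28,28,28,28,28,28,28], travel=[[-0.014,-0.461,0],[-0.014,-0.461,0],[-0.014,-0.461,0],[-0.014,-0.461,0],[-0.014,-0.461,0],[-0.014,-0.461,0],[-0.014,-0.461,0],[-0.014,-0.461,0],[-0.014,-0.461,0],[-0.014,-0.461,0],[0,0,0],[0,0,0]], twist=[[0,0,-3.5],[0,0,-3.5],[0,0,-3.5],[0,0,-3.5],[0,0,-3.5],[0,0,-3.5],[0,0,-3.5],[0,0,-3.5],[0,0,-3.5],[0,0,-3.5],[0,0,0],[0,0,0]])

```text
clock: 6.1
eef_pos: [0.5338, -0.1951, 0.1953]
tcp_rot: [-0.0, 0.012, 1.0, -0.0]
ft_force: [0.4, -0.0, 0.2]
gripper_width: 0.282
grip_force: 0.0
```

```bash
python3 - <<'E'
from h import *
s=readout.sense();v=s['eef_pos'][:2]-[.610,-.1965];print(s['eef_pos'],np.hypot(*v),np.degrees(np.arctan2(v[1],v[0])),s['ft_force'],s['tcp_rot'])
save('side','s3.png',(165,265,290,390),5)
E
```

```text
[ 0.53378567 -0.19509692  0.19532897] 0.07622724634940842 178.9453199981302 [ 0.3850699  -0.00494713  0.2141657 ] [-9.38410358e-05  1.17374027e-02  9.99931107e-01 -8.00450331e-05]
```

View pics/s3.png

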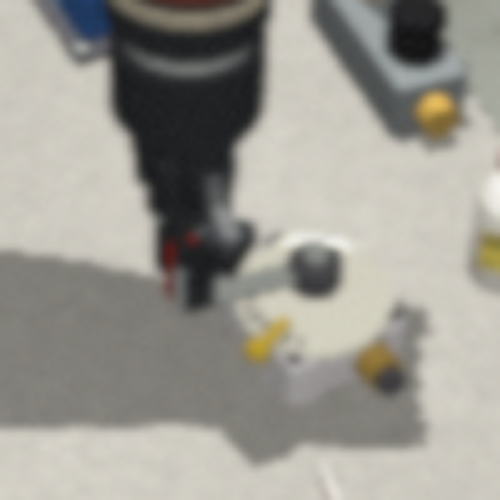

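The knob (crop (175,265)) sits between the fingers and the lever now points along 179°. I'll continue to 214°.

>>> move_arm(claw=[28,28,28,28,28,28,28,28,28,28,28,28,45,45,45,45,45,45,45], travel=[[-0.014,-0.461,0],[-0.014,-0.461,0],[-0.014,-0.461,0],[-0.014,-0.461,0],[-0.014,-0.461,0],[-0.014,-0.461,0],[-0.014,-0.461,0],[-0.014,-0.461,0],[-0.014,-0.461,0],[-0.014,-0.461,0],[0,0,0],[0,0,0],[0,0,0],[0,0,0],[0,0,0],[0,0,-1.5],[0,0,-2.5],[0,0,-3],[0,0,-3]], twist=[[0,0,-3.5],[0,0,-3.5],[0,0,-3.5],[0,0,-3.5],[0,0,-3.5],[0,0,-3.5],[0,0,-3.5],[0,0,-3.5],[0,0,-3.5],[0,0,-3.5],[0,0,0],[0,0,0],[0,0,0],[0,0,0],[0,0,0],[0,0,0],[0,0,0],[0,0,0],[0,0,0]])

```text
clock: 8.05
eef_pos: [0.5463, -0.2385, 0.2963]
tcp_rot: [-0.0, -0.29, 0.957, 0.0]
ft_force: [0.3, 0.1, -0.1]
gripper_width: 0.448
grip_force: 0.0
```

>>> move_arm(claw=[45,45,60,100,100,100,100,100,100,100,100,100,100,100,100], travel=[[0,0,0],[0,0,0],[0,0,0],[0,0,0],[-0.987,3.953,0],[-0.987,3.953,0],[-0.987,3.953,0],[-0.987,3.953,0],[-0.987,3.953,0],[-0.987,3.953,0],[-0.987,3.953,0],[-0.987,3.953,0],[-0.987,3.953,0],[0,0,0],[0,0,0]], twist=[[0,0,7.25],[0,0,7.25],[0,0,7.25],[0,0,7.25],[0,0,0],[0,0,0],[0,0,0],[0,0,0],[0,0,0],[0,0,0],[0,0,0],[0,0,0],[0,0,0],[0,0,0],[0,0,0]])

```text
clock: 9.55
eef_pos: [0.6054, 0.1241, 0.2951]
tcp_rot: [-0.0, -0.042, 0.999, -0.0]
ft_force: [0.2, 0.3, 0.8]
gripper_width: 0.999
grip_force: 0.0
```

```bash
python3 - <<'E'
from h import *
a=eyes.get_image('top');b=eyes.get_image('side');s=readout.sense();print(s['eef_pos'],s['tcp_rot'])
cv2.imwrite('pics/v4.png',cv2.resize(np.hstack([a[150:225,350:425],b[185:260,310:385],b[105:180,275:350]])[:,:,::-1],None,fx=3.5,fy=3.5,interpolation=cv2.INTER_CUBIC))
C=np.array([.610,-.1965])
for n,im,bx,z in(('top',a,(150,225,360,415),.225),('side',b,(185,260,310,385),.2085)):
    h=cv2.cvtColor(im,cv2.COLOR_RGB2HSV);m=cv2.inRange(h,(0,150,60),(6,255,255));k=np.zeros_like(m);k[bx[0]:bx[1],bx[2]:bx[3]]=1
    r,c=np.nonzero(m*k);P=at_z(n,(r.mean(),c.mean()),z)[:2]-C;print(n,len(r),P+C,np.hypot(*P),np.degrees(np.arctan2(P[1],P[0]))%360)
E
```

```text
[0.6054554  0.1224807  0.29530101] [-7.04984231e-05 -4.12498559e-02  9.99148839e-01 -2.02615273e-04]
top 44 [ 0.54773493 -0.23626974] 0.07388214332125345 212.56705488501444
side 69 [ 0.54605948 -0.23828182] 0.07638135366590604 213.16253766388044
```

View pics/v4.png

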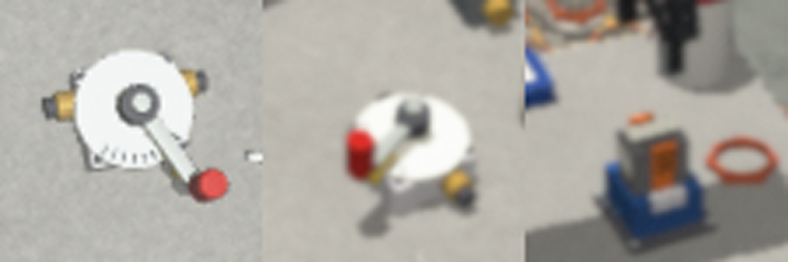

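The lever is at 212.6°/213.2° (top/side) against the pointer at 212.8°/215° measured the same way. The yellow pointer now lies under the lever, as expected. The cassette is still seated, so I go down for the pinch.

>>> move_arm(claw=[100,100,100,100,100,100,100,100,100,85,75,65,60,55,50,45,40,40,40], travel=[[0,0,0.6],[0,0,1.5],[0,0,2],[0,0,2],[0,0,2],[0,0,1.5],[0,0,1],[0,0,0.5],[0,0,0],[0,0,0],[0,0,0],[0,0,0],[0,0,0],[0,0,0],[0,0,0],[0,0,0],[0,0,0],[0,0,0],[0,0,0]], twist=[[0,0,0],[0,0,0],[0,0,0],[0,0,0],[0,0,0],[0,0,0],[0,0,0],[0,0,0],[0,0,0],[0,0,0],[0,0,0],[0,0,0],[0,0,0],[0,0,0],[0,0,0],[0,0,0],[0,0,0],[0,0,0],[0,0,0]])

```text
clock: 11.55
eef_pos: [0.6062, 0.124, 0.1867]
tcp_rot: [0.002, -0.042, 0.999, 0.001]
ft_force: [-3.9, 3.6, 18.9]
gripper_width: 0.425
grip_force: 59.2
```

```bash
python3 - <<'E'
from h import *
s=readout.sense();print(s['clock'],s['eef_pos'],s['ft_force'],s['torque'],s['gripper_width']*85,s['grip_force'])
save('side','s5.png',(110,190,270,350),6)
E
```

```text
11.55 [0.60616284 0.1240463  0.18673356] [-3.91409456  3.62478142 18.86865344] [ 0.60550728  1.1156368  -0.03942612] 36.148889743332 59.18271839618683
```

View pics/s5.png

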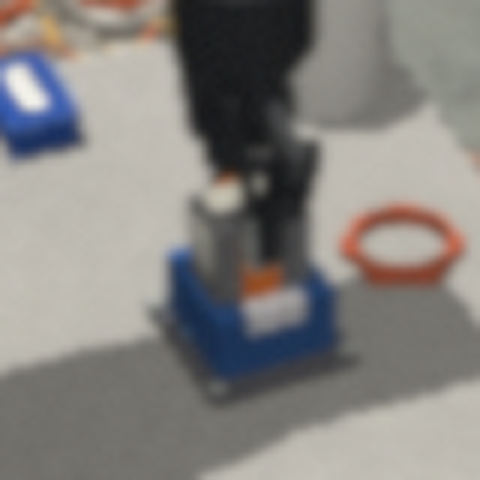

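The fingers hold only the upper part of the pads: orange is still visible below the tip at crop (265,280). The opening reads 36 mm rather than 44, so I'll open, go 9 mm lower and pinch again.

>>> move_arm(claw=[55,75,80,80,80,80,80,80], travel=[[0,0,0],[0,0,0],[0,0,0],[0,0,0.3],[0,0,0.4],[0,0,0.2],[0,0,0],[0,0,0]], twist=[[0,0,0],[0,0,0],[0,0,0],[0,0,0],[0,0,0],[0,0,0],[0,0,0],[0,0,0]])

```text
clock: 12.4
eef_pos: [0.6055, 0.1232, 0.1752]
tcp_rot: [-0.0, -0.042, 0.999, -0.0]
ft_force: [0.5, 0.2, 0.3]
gripper_width: 0.8
grip_force: 0.0
```

```bash
python3 - <<'E'
from h import *
s=readout.sense();print(s['clock'],s['eef_pos'],s['ft_force'],s['gripper_width'])
save('side','s6.png',(115,185,275,345),8)
E
```

```text
12.4 [0.60552653 0.12322516 0.17521665] [0.51492044 0.17553032 0.27651728] 0.7996730893772531
```

View pics/s6.png

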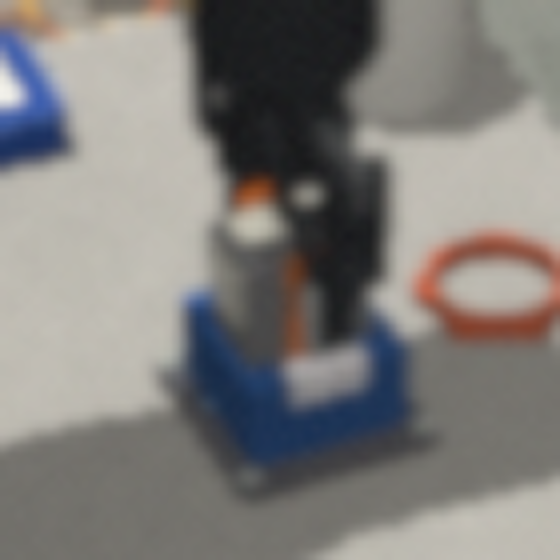

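```bash
python3 - <<'E'
from h import *
y=np.array([-.0837,.9965,0]);x=np.array([.9965,.0837,0]);G=np.array([.6055,.1232,0])
f=lambda P:np.round((proj('side',P)[0]-[115,275])[::-1]*8+4)
for z in(.175,.185,.195):print('tip',z,[f(G-y*.034+x*d+[0,0,z]) for d in(-.011,.011)],'outer',[f(G-y*.046+x*d+[0,0,z]) for d in(-.011,.011)])
for z in(.189,.221):print('pad',z,[f(G-y*.028+x*d+[0,0,z]) for d in(-.012,.012)])
print('casstop',[f(G+x*a*.028+y*b*.02+[0,0,.225]) for a in(-1,1) for b in(-1,1)])
print('rim',[f(G+x*a*.0355+y*b*.036+[0,0,.170]) for a in(-1,1) for b in(-1,1)])
E
```

```text
tip 0.175 [array([305., 367.]), array([354., 353.])] outer [array([317., 384.]), array([367., 369.])]
tip 0.185 [array([304., 348.]), array([354., 333.])] outer [array([317., 364.]), array([367., 350.])]
tip 0.195 [array([304., 327.]), array([354., 313.])] outer [array([317., 344.]), array([367., 329.])]
pad 0.189 [array([296., 332.]), array([350., 316.])]
pad 0.221 [array([294., 267.]), array([350., 251.])]
casstop [array([248., 258.]), array([207., 204.]), array([378., 221.]), array([335., 169.])]
rim [array([251., 397.]), array([180., 298.]), array([411., 349.]), array([335., 254.])]
```

The orange extends below the pads because the catch stem is orange too, so the first grip was roughly in place. The fingers line up with the pads to within a few mm in the projection. I'll pinch at this lower height.

>>> move_arm(claw=[70,62,56,52,48,44,40,40,40,40,40], travel=[[0,0,0],[0,0,0],[0,0,0],[0,0,0],[0,0,0],[0,0,0],[0,0,0],[0,0,0],[0,0,-0.3],[0,0,0],[0,0,0]], twist=[[0,0,0],[0,0,0],[0,0,0],[0,0,0],[0,0,0],[0,0,0],[0,0,0],[0,0,0],[0,0,0],[0,0,0],[0,0,0]])

```text
clock: 13.55
eef_pos: [0.6054, 0.1233, 0.1779]
tcp_rot: [-0.0, -0.042, 0.999, 0.0]
ft_force: [-0.4, 1.3, 0.0]
gripper_width: 0.427
grip_force: 60.8
```

The opening is again 0.427, a firm stop with no residual force. A gentle lift will test it.

>>> move_arm(claw=[40,40,40,40,40,40], travel=[[0,0,-0.2],[0,0,-0.3],[0,0,-0.4],[0,0,-0.4],[0,0,-0.2],[0,0,0]], twist=[[0,0,0],[0,0,0],[0,0,0],[0,0,0],[0,0,0],[0,0,0]])

```text
clock: 14.15
eef_pos: [0.6058, 0.1232, 0.1938]
tcp_rot: [0.0, -0.042, 0.999, 0.0]
ft_force: [0.5, 0.5, -1.0]
gripper_width: 0.427
grip_force: 60.5
```

>>> move_arm(claw=[40,40,40,40,40,40,40,40,40,40,40,40,40,40,40,40], travel=[[0,0,-0.4],[0,0,-0.8],[0,0,-1],[0,0,-1],[0,0,-1],[0,0,-1],[0,0,-1],[0,0,-1],[0,0,-1],[0,0,-1],[0,0,-0.6],[0,0,-0.3],[0,0,0],[0,0,0],[0,0,0],[0,0,0]], twist=[[0,0,0],[0,0,0],[0,0,0],[0,0,0],[0,0,0],[0,0,0],[0,0,0],[0,0,0],[0,0,0],[0,0,0],[0,0,0],[0,0,0],[0,0,0],[0,0,0],[0,0,0],[0,0,0]])

```text
clock: 15.75
eef_pos: [0.6054, 0.1232, 0.2939]
tcp_rot: [-0.0, -0.042, 0.999, -0.0]
ft_force: [-0.1, 1.0, -1.6]
gripper_width: 0.422
grip_force: 60.5
```

```bash
python3 - <<'E'
from h import *
s=readout.sense();print(s['clock'],s['eef_pos'],s['ft_force'],s['gripper_width'],s['grip_force'])
save('side','s7.png',(90,250,250,410),3.5)
E
```

```text
15.75 [0.60539865 0.12321481 0.29391796] [-0.12174415  0.98929873 -1.64866519] 0.4220318722762214 60.47848105430603
```

View pics/s7.png

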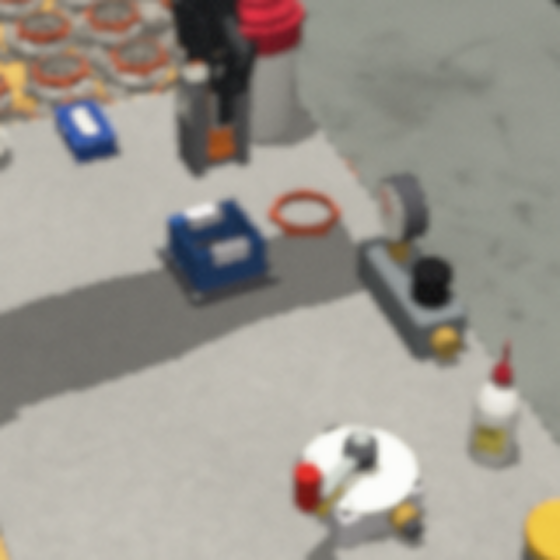

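The cassette hangs upright in the fingers (crop (215,120)) and the dock at (215,245) is empty. It has been lifted about 116 mm, so its underside is about 76 mm above the rim. The lever still lies over the yellow pointer, so I'm handing the job in.

```bash
python3 -c "
from rig import ticket;print(ticket.finish_job())"
```

```text
the job is handed in; nothing more can be done
None
```

I turned the lever onto the yellow pointer (within about 2° by camera) and handed the job in with the cassette held upright by its pinched catches, its underside about 76 mm above the dock rim; the hand-in returned no verdict.

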